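# Load a microfluidic chip and snap the dock cover on

### The arm

A 6-joint arm with a two-finger parallel gripper is mounted at the origin on the work surface. World frame = base frame: x ahead of the robot, y to its left, z up, the work surface at z = 0. Lengths are in m, angles in rad, forces in N, time in s.
With the tool pointing down it reaches from about 0.375 to 0.925 m from the base axis. Payload 5.7 kg.
Tool frame: the origin (TCP) lies at the very end of the fingers, on their centre line; the grasp point (between the pads) lies ctrl.grip_point_offset behind it (ctrl.grip_point_offset is the distance from the TCP to the grasp point, in m); z points along the fingers, y is the direction in which the jaws open and shut (so a half turn about z gives the same grasp; the last joint's range is limited). The gripper opens to 88 mm and grips with 3 to 60 N. Pads are 20 mm wide; open, the fingers measure 115 mm over their backs; the gripper's body (75 mm by 178 mm) begins 61 mm behind the grasp point.
Start: joints at [-1.257, 0.359, 1.51, -0, 1.272, -0.115], TCP at [0.249, -0.546, 0.223] pointing down, gripper open.
Joint ranges: [-2.97, 2.97], [-1.01, 2.36], [0.21, 2.38], [-0.96, 4.11], [0.2, 2.71], [-2.98, 2.98]. Speed limits (rad/s): [2.39, 2.39, 3.14, 3.14, 3.14, 3.14].

### API

Orientations are given as a 3x3 rotation matrix whose columns are the frame's x, y, z axes.
In Python, from workcell import status, imaging, sign_off, ctrl gives the robot as it stands.
- The arm moves only by the tool send_rows, never from a script. Its argument "increments" is one flat list of numbers, 5 for each row, row after row: the shift along the world's x, y, z in m, then the turn about the world's z in rad, then the finger opening in m, from 0 to 0.0878. In form: [tx, ty, tz, spin, jaw, tx, ty, tz, spin, jaw, ...]. A call has 1 to 10 rows; each row shifts and turns the commanded pose from where the row before left it; what a row does not reach is not made up. A row lasts 1/10 s, in which the tool goes at most 50 mm and 8.59 degrees, less where a joint would pass 70% of its speed; a pose out of reach is approached as far as the arm can. A call is refused whole if a number of a shift passes 0.05 or a number of a turn 0.15, either way. A call with a gripper value outside its range is refused whole. The fingers move at their own pace and stop on an object; the grip force is fixed at half the most. Time passes only in rows, so rows that do not move let the fingers close. It gives the time, the measured TCP pose, the force and the opening at its end, in the units of the state.
- status.get_state(): the state, without advancing time (a new reading comes with each control period).
- imaging.get_image(name): name is "scene" or "side" or "wrist"; returns a dict with "pixels" (400x640x3 uint8, blue, green, red), "z_map" (400x640 float32, m along the optical axis (not along the pixel's ray), 0 where there is no reading), "camera_matrix" (3x3 intrinsics, pixels), "R" (3x3) and "t" (3): a world point X has camera coordinates R X + t. Camera axes: x right, y down, z forward; pixel columns grow to the right and rows downward; lengths in m; the calibration is good to about 2 mm. A picture is of the moment at which its call begins.
- sign_off(): hands the job in, once; it reports no verdict.
The state is a dict: "clock": time; "joints": joint angles; "dq": joint speeds; "joint_torque": joint torques, N m; "tool_pos": TCP position; "eef_rot": TCP orientation; "wrist_force": force on the tool from outside, world axes, zero at the start; "wrist_torque": the same for the moment, N m; "opening": finger opening in m.
Only numpy, scipy, OpenCV 4.12 (cv2) and the standard library are available. Lean on these libraries where they do the work, as an engineer would, in place of code of your own. Each camera call takes 0.05 s, during which the arm holds its last target.

### The job

Lay the teal chip in the dock's nest, flat on the copper plate between the corner guides, and let go of it. Then set the blue cover over the nest, keep it level and press it straight down until both orange clip arms have snapped under the rim, going gently and no further than it takes, because the glass chip and the clips break if you lean on them. Leave the cover clipped on and everything else on the bench where it is.

Things in the scene. Friction and masses are not known exactly. Their poses are not given: they have to be found in the camera images.
- dock: chip dock, white enclosure 150 x 104 mm fixed on the bench; origin under its centre, x along the length, z up. Deck 22 mm above the bench. On it stands the nest: two aluminium end blocks, 39.5 to 49 mm out in x, 36 mm wide in y, tops 54 mm above the bench; along the top of each outer face a rim lip 5 mm high whose face slopes outwards, from x = 51 mm at the top to 53.5 mm at its flat lower edge
- nest (a point): nest point: centre of the nest, level with the end blocks' tops, 54 mm above the bench; axes as the dock's. Four corner guides for the chip (28 to 39.5 mm out in x, 14.5 to 18 mm in y) are as high as the end blocks; between the guides the long sides are open for the fingers down to 27 mm below this point
- plate_top (a point): centre of the top of the copper heater plate that the chip lies on, 58 x 20 mm, 5 mm below the nest point (a chip on it is flush with the end blocks). It is sprung: 2 N start it downwards, 1 N more per mm, and after 4 mm it is solid
- chip_mid (a point): centre of the chip to load: teal glass slide, white channels, 76 x 26 x 5 mm, 26 g, flat on the bench; x along its length, z up, same either way round. 1.5 mm of play each way between the guides. Seated, its centre is 2.5 mm below the nest point, and about 5.5 mm below under the clipped-on cover. Pressed into the dock with more than 20 N it cracks
- cover_mid (a point): centre of the blue snap cover, half-way up; x along its length, y across, z up. 99 x 45 mm, 23 mm high, 60 g, standing right way up on its side skirts on the bench; same either way round. Clipped on and let go, the plate's springs lift it against the clips and this point rests 3.5 mm below the nest point; not clipped, it is pushed back up
- cover: the cover, origin under its centre level with the skirts' lower edges. Skirts 92 mm long, 18 mm deep, outer faces 45 mm apart, inner faces 39 mm apart: they straddle the end blocks with 1.5 mm of play. Closed flat top 5 mm thick. Two white ribs under it meet the seated chip when cover_mid is 0.5 mm below the nest point. More than 50 N against the dock breaks it
- clip_a (a joint): angle (rad) of the rigid orange clip arm at the cover's +x end, spring-hinged to its top: 0 at rest or snapped in, up to about 0.3 while its hook is forced over the lip. 14 mm wide, reaching 58 mm from the cover's centre, ending 1 mm above the skirts' lower edge; the hook's sloping lead-in allows 2 mm of misplacement along x
- clip_b (a joint): the same for the -x end. The hooks touch the lips with cover_mid some 4 mm above the nest point; forcing them over takes 12 to 20 N in all, by friction; they snap in, and the push drops suddenly, a little below 3.5 mm under the nest point; 4.5 mm under it all is solid
- tube_rack: yellow tube rack, 132 x 68 x 33 mm, origin under its centre; leave alone
- reagent: clear glass bottle, 68 mm across, 120 mm high, origin under its centre; leave alone
- bottle_cap: loose white bottle cap, 40 mm across, 18 mm high; leave alone
- used_chip: used brown chip, 76 x 26 x 5 mm, in the grey tray; leave alone
- used_chip2: the other used brown chip in the grey tray; leave alone
- petri_dish: flat round clear dish, 64 mm across, 15 mm high; leave alone
- pipette: grey hand pipette lying on the bench, about 250 mm long; leave alone
Not all that is in view belongs to the job. Leave any green look-alike of the cover alone. Of the things like the part that bears chip_mid, leave any that is purple; of the rest the smaller one is meant.

How it is judged:
On the way, in this order (a step that is already met when the one before it is completed fails the run):
1. the chip lies in the nest on the plate, between the guides, let go, before the cover goes on (x of chip_mid in the frame of nest between -0.0025 and 0.0025 m and y of chip_mid in the frame of nest between -0.0025 and 0.0025 m and angle between the x axis of chip_mid and the x axis of nest, either way round below 0.07 rad and angle between chip_mid's own z axis and vertical below 0.05 rad and z of chip_mid in the frame of nest between -0.0045 and -0.0012 m and contact force between the fingers and chip below 0.05 N and distance between cover_mid and nest above 0.06 m), for 0.2 s.
2. the cover is pressed down over the chip with both clips under the rim (x of cover_mid in the frame of nest between -0.0025 and 0.0025 m and y of cover_mid in the frame of nest between -0.0025 and 0.0025 m and z of cover_mid in the frame of nest between -0.0053 and -0.0023 m and angle between cover_mid's own z axis and vertical below 0.03 rad and value of joint each of clip_a, clip_b below 0.08 rad), for 0.1 s.
At the end, for the whole second after the job is handed in: Chip in the nest (2.5 mm, 0.07 rad), centre 4 to 7.5 mm below the nest point; cover clipped on: centre within 2.5 mm of the nest point along and across, 2.3 to 5.3 mm below it, level within 0.03 rad, both clip arms closed (under 0.08 rad), let go and at rest (all of step 2 and x of chip_mid in the frame of nest between -0.0025 and 0.0025 m and y of chip_mid in the frame of nest between -0.0025 and 0.0025 m and angle between the x axis of chip_mid and the x axis of nest, either way round below 0.07 rad and angle between chip_mid's own z axis and vertical below 0.05 rad and z of chip_mid in the frame of nest between -0.0075 and -0.004 m and linear speed of cover below 0.01 m/s); the robot touches nothing.
It fails at once if the chip is pressed into the dock with more than 20 N (contact force between chip and dock above 20 N).
It fails at once if the cover is forced against the dock with more than 50 N (contact force between cover and dock above 50 N).
It fails at once if the cover is tipped by more than 0.15 rad while it is on the nest (distance between cover_mid and nest below 0.012 m and angle between cover_mid's own z axis and vertical above 0.15 rad).
It fails at once if something else on the bench is moved by more than 20 mm (distance of any of tube_rack, reagent, bottle_cap, used_chip, used_chip2, petri_dish, pipette from where it was at the start of the episode above 0.02 m).
It also fails if it takes over 70 s, if anything falls off the work surface, if the arm or the gripper's body presses on something with over 40 N, if the wrist force passes 120 N, or if a joint passes its speed limit or range.

## Working session

There is one attempt and no reset: what is moved stays moved. The work goes in short steps, Python scripts to look and compute and a tool call to move; the robot and the scene stay as the last step left them, time stands still between calls to the robot, and variables do not carry over. Pictures are saved under pics/ and viewed, and the job is handed in when it is done.

Besides the shell and the picture viewer there is one more tool, called by a JSON object that holds its "op" and its "data", one argument or row to a line. send_rows: Moves the arm, as the interface text tells. Its arguments: {"type":"object","properties":{"increments":{"type":"array","items":{"type":"number"}}},"required":["increments"]}

```bash
mkdir -p pics; ls; python3 - <<'E'
from workcell import status, imaging, ctrl
import cv2,numpy as np
s=status.get_state();print({k:np.round(v,3).tolist() for k,v in s.items()},ctrl.grip_point_offset)
for n in["scene","side"]:
    d=imaging.get_image(n);cv2.imwrite(f"pics/{n}0.png",d["pixels"]);np.savez(f"{n}0.npz",**d)
    print(n,d["camera_matrix"],(-d["R"].T@d["t"]),d["R"])
E
```

```text
pics
{'clock': 0.0, 'joints': [-1.257, 0.359, 1.511, 0.0, 1.272, -0.115], 'dq': [-0.001, 0.001, 0.001, -0.001, -0.0, 0.001], 'joint_torque': [0.001, -51.536, -27.072, 0.068, 0.035, -0.0], 'tool_pos': [0.249, -0.545, 0.222], 'eef_rot': [[0.909, 0.416, -0.001], [0.416, -0.909, 0.002], [0.0, -0.002, -1.0]], 'wrist_force': [-0.988, 0.263, -0.535], 'wrist_torque': [-0.016, -0.001, -0.022], 'opening': 0.088} 0.0187
scene [[431.97782577   0.         314.62541262]
 [  0.         431.97782577 206.11238499]
 [  0.           0.           1.        ]] [1.44100045 0.2875934  0.73274733] [[-0.33989084  0.94041557 -0.00963183]
 [ 0.54736173  0.18948189 -0.81516364]
 [-0.76476752 -0.28233875 -0.57915065]]
side [[445.35063721   0.         318.8799033 ]
 [  0.         445.35063721 209.05405198]
 [  0.           0.           1.        ]] [ 0.33719482 -1.03973723  0.91738724] [[ 0.97828391 -0.20611428  0.02185154]
 [-0.11595103 -0.63160932 -0.76656704]
 [ 0.17180206  0.74738649 -0.6417924 ]]
```

View pics/scene0.png

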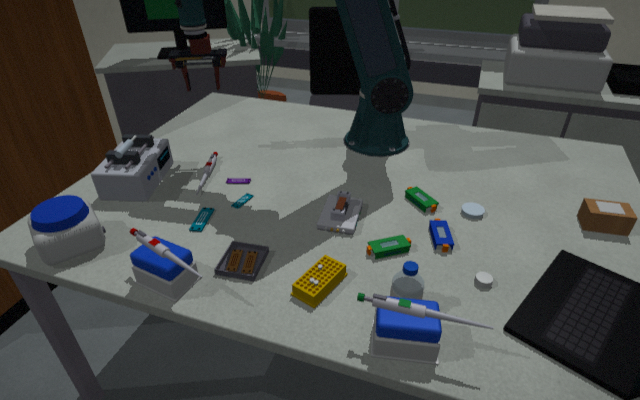

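View pics/side0.png

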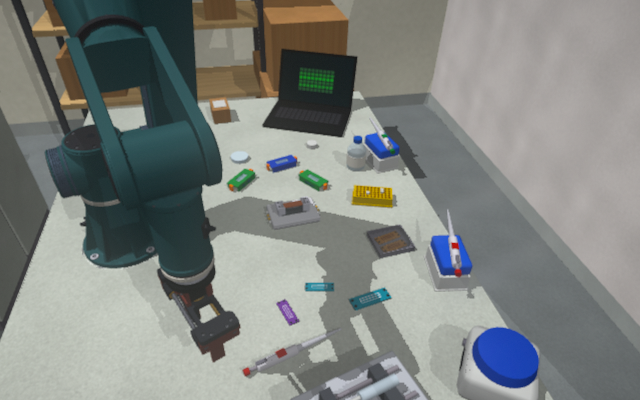

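The scene view shows the smaller teal chip at (243,200), the blue cover at (441,235) and the dock at (342,213). In the side view they are at (320,287), (282,163) and (292,212).

```bash
cat > h.py <<'E'
import numpy as np,cv2
def ray(d,uv,z):
    uv=np.atleast_2d(uv).astype(float);K,R,t=d["camera_matrix"],d["R"],d["t"]
    c=-R.T@t
    r=np.c_[uv,np.ones(len(uv))]@np.linalg.inv(K).T@R
    return c+r*((z-c[2])/r[:,2])[:,None]
def cloud(d):
    K,R,t=d["camera_matrix"],d["R"],d["t"]
    v,u=np.mgrid[0:400,0:640];z=d["z_map"]
    p=np.stack([(u-K[0,2])/K[0,0]*z,(v-K[1,2])/K[1,1]*z,z],-1)
    return (p-t)@R
def comp(mask,uv,r=12):
    n,l,s,c=cv2.connectedComponentsWithStats(mask.astype(np.uint8))
    b=[(np.hypot(*(c[i]-uv)),i) for i in range(1,n) if s[i,4]>15]
    i=min(b)[1];return l==i
def hsv(d):return cv2.cvtColor(d["pixels"],cv2.COLOR_BGR2HSV)
def rect(P):
    (c,s,a)=cv2.minAreaRect(P[:,:2].astype(np.float32)*1000)
    if s[0]<s[1]: a+=90;s=s[::-1]
    return np.round(np.array(c)/1000,4),np.round(s,1),round((a+90)%180-90,1)
E
python3 - <<'E'
from h import *
px={"scene":dict(chip=(243,200),big=(202,218),cover=(441,235)),"side":dict(chip=(320,287),big=(370,298),cover=(282,163))}
for n in px:
    d=dict(np.load(n+"0.npz"));H=hsv(d);C=cloud(d)
    for k,uv in px[n].items():
        if k=="cover": m=(abs(H[...,0].astype(int)-115)<12)&(H[...,1]>120)
        else: m=(abs(H[...,0].astype(int)-92)<10)&(H[...,1]>90)
        m=comp(m,uv);vu=np.argwhere(m);z=np.median(C[m][:,2])
        print(n,k,m.sum(),"z",np.percentile(C[m][:,2],[5,50,95]).round(4),rect(ray(d,vu[:,::-1],0.023 if k=="cover" else 0.005)))
E
```

```text
scene chip 140 z [-0.0021  0.0011  0.0033] (array([ 0.5231, -0.2811]), array([75.8, 29.5]), -10.7)
scene big 299 z [-0.0002  0.0028  0.0052] (array([ 0.6411, -0.346 ]), array([108.2,  38.7]), 10.9)
scene cover 415 z [0.0045 0.0194 0.0219] (array([0.5127, 0.2916]), array([115.4,  52.1]), 17.2)
side chip 211 z [0.0011 0.0034 0.0066] (array([ 0.5161, -0.2892]), array([74.1, 23.9]), -10.9)
side big 383 z [0.0023 0.0054 0.0087] (array([ 0.6373, -0.3522]), array([104.7,  37.3]), 11.9)
side cover 254 z [0.0074 0.0204 0.0251] (array([0.5026, 0.2778]), array([98.9, 67.6]), 16.8)
```

{"op": "send_rows", "data": {
  "increments": [0.03,0.029,0,-0.0686,0.0878,0.03,0.029,0,-0.0686,0.0878,0.03,0.029,0,-0.0686,0.0878,0.03,0.029,0,-0.0686,0.0878,0.03,0.029,0,-0.0686,0.0878,0.03,0.029,0,-0.0686,0.0878,0.03,0.029,0,-0.0686,0.0878,0.03,0.029,0,-0.0686,0.0878,0.03,0.028,0,-0.0686,0.0878,0,0,0,0,0.0878]
}}

```text
clock: 1.1
tool_pos: [0.5224, -0.282, 0.2223]
eef_rot: [[0.983, -0.185, 0.001], [-0.185, -0.983, 0.002], [0.001, -0.002, -1.0]]
wrist_force: [-0.1, -0.6, 0.2]
opening: 0.088
```

```bash
cat > look.py <<'E'
import sys
from workcell import status, imaging
from h import *
def look(tag,name="wrist"):
    d=imaging.get_image(name);cv2.imwrite(f"pics/{tag}.png",d["pixels"]);np.savez(tag+".npz",**d)
    return d
def st():
    s=status.get_state();R=np.array(s["eef_rot"])
    print("t",round(s["clock"],2),"tcp",np.round(s["tool_pos"],4),"yawy",round(np.degrees(np.arctan2(R[1,1],R[0,1])),2),"z",np.round(R[:,2],3),"F",np.round(s["wrist_force"],2),"op",round(s["opening"],4),"q",np.round(s["joints"],2));return s
if __name__=="__main__":
    st();d=look(sys.argv[1],*sys.argv[2:]);print("cam",-d["R"].T@d["t"],d["R"].round(3).tolist(),d["camera_matrix"][0,0])
E
python3 look.py w1
```

```text
t 1.1 tcp [ 0.5224 -0.282   0.2223] yawy -100.65 z [ 0.001  0.002 -1.   ] F [-0.13 -0.55  0.21] op 0.088 q [-0.61  0.35  1.53  0.    1.27  1.14]
cam [ 0.60251588 -0.29765169  0.3856379 ] [[-0.185, -0.983, -0.002], [-0.938, 0.176, 0.298], [-0.293, 0.057, -0.954]] 288.6813564581826
```

View pics/w1.png

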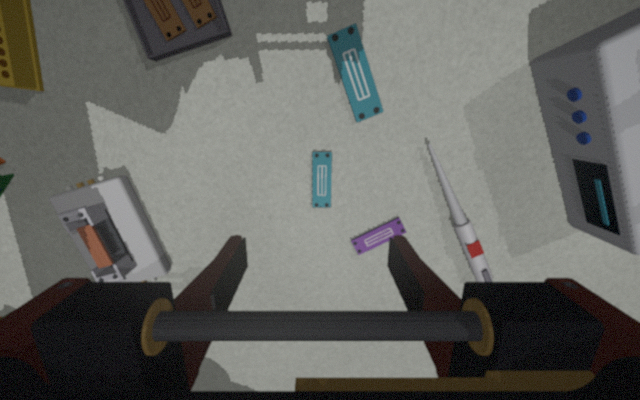

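The wrist view shows the chip at (321,179), about 57 px long, and the dock with its copper plate at (95,247).

```bash
python3 - <<'E'
from h import *
d=dict(np.load("w1.npz"));H=hsv(d);C=cloud(d)
m=comp((abs(H[...,0].astype(int)-92)<12)&(H[...,1]>70),(321,179))
m=cv2.morphologyEx(m.astype(np.uint8),cv2.MORPH_CLOSE,np.ones((9,9)))>0
vu=np.argwhere(m)
print(m.sum(),C[m].mean(0),rect(ray(d,vu[:,::-1],0.005)), ray(d,vu[:,::-1].mean(0),0.005))
g=C[200:380:10,300:340:10][...,2]; 
print("bench z",np.median(C[120:140,300:320,2]))
E
```

```text
697 [ 0.5188512  -0.28726687  0.00733176] (array([ 0.5166, -0.2872]), array([74.4, 23.7]), -10.9) [[ 0.51880433 -0.2872972   0.005     ]]
bench z 0.0011040914532533617
```

{"op": "send_rows", "data": {
  "increments": [-0.0045,-0.0053,-0.04,-0.004,0.05,0,0,-0.04,0,0.05,0,0,-0.04,0,0.05,0,0,-0.04,0,0.05,0,0,-0.025,0,0.05,0,0,0,0,0.05]
}}

```text
clock: 1.75
tool_pos: [0.5111, -0.29, 0.034]
eef_rot: [[0.981, -0.192, -0.007], [-0.192, -0.981, 0.005], [-0.008, -0.003, -1.0]]
wrist_force: [-0.7, 0.1, 0.3]
opening: 0.0502
```

```bash
python3 look.py w2;python3 - <<'E'
from h import *
d=dict(np.load("w2.npz"));H=hsv(d);C=cloud(d)
m=comp((abs(H[...,0].astype(int)-92)<12)&(H[...,1]>70),(321,179))
m=cv2.morphologyEx(m.astype(np.uint8),cv2.MORPH_CLOSE,np.ones((15,15)))>0
vu=np.argwhere(m)
print(m.sum(),rect(ray(d,vu[:,::-1],0.005)), ray(d,vu[:,::-1].mean(0),0.005))
E
```

```text
t 1.75 tcp [ 0.5111 -0.29    0.034 ] yawy -101.06 z [-0.007  0.005 -1.   ] F [-0.73  0.1   0.26] op 0.0502 q [-0.63  0.57  1.71 -0.    0.87  1.13]
cam [ 0.59241028 -0.30663022  0.19666654] [[-0.192, -0.981, -0.003], [-0.934, 0.181, 0.306], [-0.3, 0.062, -0.952]] 288.6813564581826
2607 (array([ 0.5167, -0.2865]), array([75.2, 25.7]), -11.0) [[ 0.52055338 -0.28732915  0.005     ]]
```

View pics/w2.png

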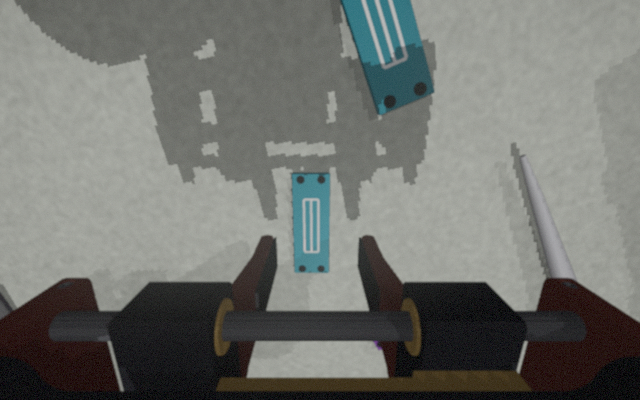

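The chip is upright at (311,222), centred between the jaws, with purple chip clear of the fingers.

{"op": "send_rows", "data": {
  "increments": [0,0,-0.01,0,0.05,0,0,0,0,0.05]
}}

```text
clock: 2.0
tool_pos: [0.5152, -0.2916, 0.0282]
eef_rot: [[0.981, -0.192, 0.001], [-0.192, -0.981, -0.001], [0.001, 0.001, -1.0]]
wrist_force: [-0.4, -0.0, -0.2]
opening: 0.0504
```

```bash
python3 look.py w3;python3 - <<'E'
from h import *
d=dict(np.load("w3.npz"));H=hsv(d);C=cloud(d)
m=comp((abs(H[...,0].astype(int)-92)<12)&(H[...,1]>70),(311,222))
vu=np.argwhere(m)
print(m.sum(),rect(ray(d,vu[:,::-1],0.005)))
E
```

```text
t 2.0 tcp [ 0.5152 -0.2916  0.0282] yawy -101.04 z [ 0.001 -0.001 -1.   ] F [-0.35 -0.01 -0.21] op 0.0504 q [-0.63  0.58  1.71 -0.    0.85  1.13]
cam [ 0.59525299 -0.30741932  0.19156815] [[-0.191, -0.982, 0.0], [-0.937, 0.183, 0.298], [-0.293, 0.057, -0.955]] 288.6813564581826
2530 (array([ 0.5168, -0.2866]), array([75.7, 25.7]), -11.0)
```

{"op": "send_rows", "data": {
  "increments": [0.0016,0.005,0,0,0.05,0,0,-0.01,0,0.05,0,0,-0.01,0,0.05,0,0,-0.005,0,0.05,0,0,0,0,0.05]
}}

```text
clock: 2.55
tool_pos: [0.5157, -0.2853, 0.0013]
eef_rot: [[0.982, -0.191, -0.002], [-0.191, -0.982, 0.001], [-0.002, -0.001, -1.0]]
wrist_force: [0.1, 0.1, -0.4]
opening: 0.0502
```

{"op": "send_rows", "data": {
  "increments": [0,0,0,0,0.02,0,0,0,0,0.02,0,0,0,0,0.02,0,0,0,0,0.02]
}}

```text
clock: 2.95
tool_pos: [0.5168, -0.2862, 0.0029]
eef_rot: [[0.982, -0.191, 0.001], [-0.191, -0.982, -0.0], [0.001, 0.0, -1.0]]
wrist_force: [1.2, 0.7, -0.6]
opening: 0.0248
```

{"op": "send_rows", "data": {
  "increments": [0,0,0.015,0,0.02,0,0,0.03,0,0.02,0,0,0.03,0,0.02,0,0,0.03,0,0.02,0,0,0.03,0,0.02,0,0,0,0,0.02]
}}

```text
clock: 3.55
tool_pos: [0.5193, -0.2878, 0.1431]
eef_rot: [[0.981, -0.191, 0.007], [-0.191, -0.982, -0.005], [0.008, 0.004, -1.0]]
wrist_force: [0.1, -0.0, -0.6]
opening: 0.025
```

```bash
python3 look.py w4; python3 - <<'E'
from h import *
d=dict(np.load("w1.npz"));C=cloud(d)
sub=np.zeros((400,640),bool);sub[170:300,40:175]=1
for lo,hi in((0.018,0.03),(0.05,0.06)):
    m=sub&(C[...,2]>lo)&(C[...,2]<hi);P=C[m];print(lo,m.sum(),P.mean(0).round(4),rect(P))
for n,uv in(("scene0",(342,213)),("side0",(293,212))):
    d=dict(np.load(n+".npz"));C=cloud(d)
    m=(abs(C[...,0]-.47)<.15)&(abs(C[...,1]-0)<.15)
    for lo,hi in((0.018,0.03),(0.049,0.06)):
        mm=m&(C[...,2]>lo)&(C[...,2]<hi);P=C[mm];print(n,lo,mm.sum(),P.mean(0).round(4),rect(P))
E
```

```text
t 3.55 tcp [ 0.5193 -0.2878  0.1431] yawy -101.03 z [ 0.007 -0.005 -1.   ] F [ 0.09 -0.04 -0.58] op 0.025 q [-0.62  0.43  1.62  0.    1.09  1.14]
cam [ 0.59833811 -0.30284692  0.30712877] [[-0.191, -0.982, 0.004], [-0.939, 0.184, 0.291], [-0.286, 0.052, -0.957]] 288.6813564581826
0.018 5087 [ 0.5079 -0.0024  0.0236] (array([0.4953, 0.0122]), array([160.7, 105.3]), 5.0)
0.05 1269 [0.5005 0.0116 0.0532] (array([0.4952, 0.0126]), array([106.1,  38.5]), 5.2)
scene0 0.018 655 [0.5169 0.0319 0.0201] (array([0.5235, 0.0553]), array([208.2, 176. ]), 5.4)
scene0 0.049 78 [0.4981 0.0152 0.0509] (array([0.4955, 0.0149]), array([107.1,  35.8]), 5.5)
side0 0.018 718 [0.4988 0.0071 0.0217] (array([0.5323, 0.0345]), array([259.5, 149.5]), 29.4)
side0 0.049 116 [0.4896 0.0096 0.0519] (array([0.4933, 0.0119]), array([105.7,  43.6]), 5.1)
```

View pics/w4.png

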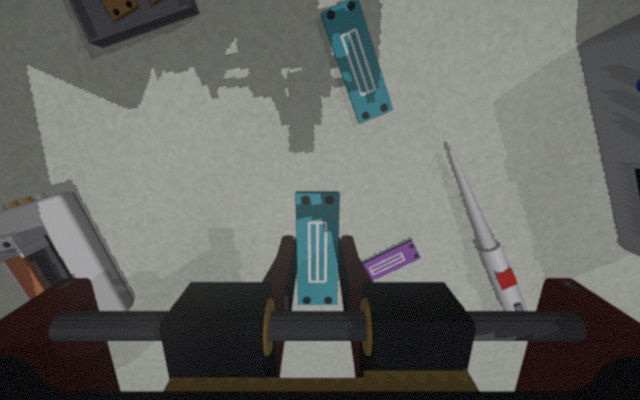

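{"op": "send_rows", "data": {
  "increments": [-0.012,0.025,0,0.0283,0.02,-0.012,0.025,0,0.0283,0.02,-0.012,0.025,0,0.0283,0.02,-0.012,0.025,0,0.0283,0.02,-0.012,0.025,0,0.0283,0.02,-0.012,0.025,0,0.0283,0.02,-0.012,0.025,0,0.0283,0.02,-0.012,0.025,0,0.0283,0.02,-0.012,0.025,0,0.0283,0.02,-0.011,0.025,0,0.0283,0.02]
}}

```text
clock: 4.6
tool_pos: [0.3957, -0.0347, 0.1368]
eef_rot: [[0.996, 0.091, -0.002], [0.091, -0.996, 0.001], [-0.002, -0.001, -1.0]]
wrist_force: [-0.8, 0.3, -1.0]
opening: 0.0253
```

{"op": "send_rows", "data": {
  "increments": [0,0.025,0,0,0.02,0,0.025,0,0,0.02,0,0,0,0,0.02,0,0,0,0,0.02]
}}

```text
clock: 5.0
tool_pos: [0.3969, 0.0141, 0.1372]
eef_rot: [[0.996, 0.092, -0.001], [0.092, -0.996, -0.0], [-0.001, 0.0, -1.0]]
wrist_force: [0.3, 0.6, -0.5]
opening: 0.025
```

```bash
python3 look.py w5
```

```text
t 5.0 tcp [0.3969 0.0141 0.1372] yawy -84.71 z [-0.001 -0.    -1.   ] F [ 0.3   0.56 -0.48] op 0.025 q [-0.14  0.18  2.03 -0.    0.93  1.34]
cam [0.47850571 0.02163262 0.30037224] [[0.092, -0.996, -0.0], [-0.95, -0.088, 0.3], [-0.299, -0.027, -0.954]] 288.6813564581826
```

View pics/w5.png

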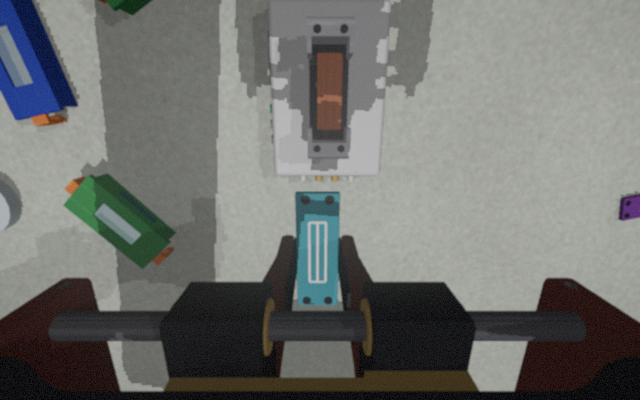

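The chip is held at (318,248). The copper plate is at (330,90) with the end blocks at rows 30 and 147.

```bash
python3 - <<'E'
from h import *
d=dict(np.load("w5.npz"));H=hsv(d);C=cloud(d)
zt=0.1372+.0021
m=comp((abs(H[...,0].astype(int)-92)<12)&(H[...,1]>70),(318,248))
vu=np.argwhere(m);print("chip",m.sum(),np.median(C[m][:,2]),rect(ray(d,vu[:,::-1],zt)),vu.min(0),vu.max(0))
m=comp((H[...,0]<16)&(H[...,1]>90),(330,90));vu=np.argwhere(m)
print("plate",m.sum(),np.median(C[m][:,2]),rect(ray(d,vu[:,::-1],.049)),vu.min(0),vu.max(0))
sub=np.zeros((400,640),bool);sub[:175,260:400]=1
m=sub&(C[...,2]>.0475)&(C[...,2]<.062);vu=np.argwhere(m)
print("tops",m.sum(),np.median(C[m][:,2]),rect(ray(d,vu[:,::-1],.054)))
m=sub&(C[...,2]>.019)&(C[...,2]<.026);vu=np.argwhere(m);print("deck",rect(ray(d,vu[:,::-1],.022)),np.median(C[m][:,2]))
c=d["pixels"][0:180,260:400];cv2.imwrite("pics/c5.png",cv2.resize(c,None,fx=3.3,fy=3.3,interpolation=0))
E
```

```text
chip 3211 0.14061826454368637 (array([0.3963, 0.0133]), array([76.2, 27.5]), 4.0) [193 296] [304 340]
plate 1842 0.05017012306811246 (array([0.495 , 0.0133]), array([57., 20.]), 5.3) [ 53 317] [128 342]
tops 3910 0.051893133427504394 (array([0.4947, 0.013 ]), array([105.5,  36. ]), 5.2)
deck (array([0.4945, 0.0136]), array([146.6, 103.7]), 5.2) 0.023093840837903883
```

View pics/c5.png

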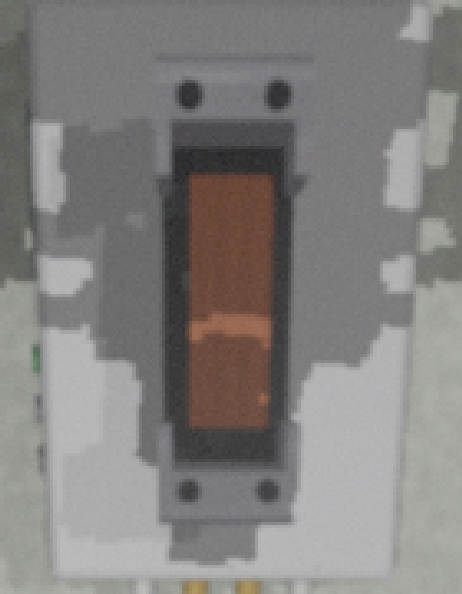

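```bash
python3 - <<'E'
from h import *
for f,zt in(("w5",.1393),("w4",.1452)):
    d=dict(np.load(f+".npz"));H=hsv(d)
    m=comp((abs(H[...,0].astype(int)-92)<12)&(H[...,1]>70),(318,248)).astype(np.uint8)
    L=[];Rr=[]
    for v in range(198,235,2):
        u=np.flatnonzero(m[v]);L.append((u.min()-.5,v));Rr.append((u.max()+.5,v))
    for e in(L,Rr):
        P=ray(d,e,zt);k=np.polyfit(P[:,0],P[:,1],1);print(f,"edge",np.degrees(np.arctan(k[0])).round(2),np.polyval(k,[P[:,0].mean()]),P[:,0].mean())
    c=[]
    for u in range(302,336,3):
        v=np.flatnonzero(m[:,u]);c.append((u,v.min(),v.max()))
    c=np.array(c);print(c.tolist())
    T=ray(d,np.c_[c[:,0],c[:,1]-.5],zt);B=ray(d,np.c_[c[:,0],c[:,2]+.5],zt);print(np.median(T,0),np.median(B,0))
c=dict(np.load("w5.npz"))["pixels"][180:320,260:380];cv2.imwrite("pics/c5b.png",cv2.resize(c,None,fx=4,fy=4,interpolation=0))
E
```

```text
w5 edge 5.04 [0.02849589] 0.4186429024171663
w5 edge 6.26 [0.00358261] 0.42096015075528925
[[302, 193, 304], [305, 193, 304], [308, 193, 304], [311, 193, 304], [314, 193, 304], [317, 193, 304], [320, 193, 304], [323, 193, 304], [326, 193, 304], [329, 193, 304], [332, 193, 304], [335, 193, 304]]
[0.43433817 0.01676788 0.1393    ] [0.35829187 0.00959192 0.1393    ]
w4 edge -11.85 [-0.28006658] 0.5441675679383307
w4 edge -11.46 [-0.30451197] 0.5393768896928473
[[302, 192, 304], [305, 192, 303], [308, 192, 303], [311, 192, 304], [314, 193, 304], [317, 192, 304], [320, 193, 304], [323, 193, 304], [326, 193, 303], [329, 192, 303], [332, 193, 304], [335, 193, 304]]
[ 0.55601845 -0.29605214  0.1452    ] [ 0.48117588 -0.2815684   0.1452    ]
```

View pics/c5b.png

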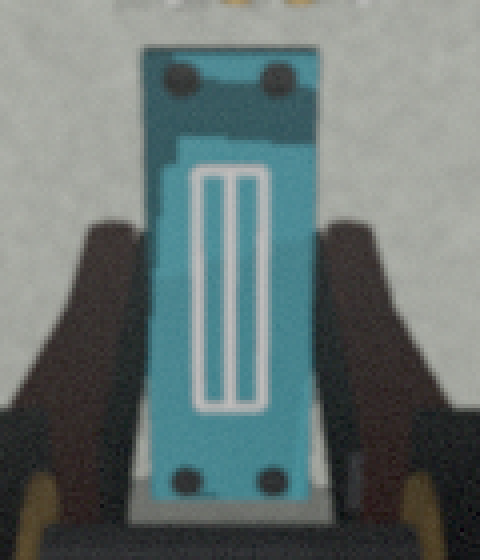

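{"op": "send_rows", "data": {
  "increments": [0.02,0,0,0,0.02,0.02,0,0,0,0.02,0.02,0,0,0,0.02,0.02,0,0,0,0.02,0.0185,-0.0006,-0.02,0,0.02,0,0,-0.02,0,0.02,0,0,-0.02,0,0.02,0,0,0,0,0.02,0,0,0,0,0.02]
}}

```text
clock: 5.95
tool_pos: [0.4957, 0.0126, 0.0774]
eef_rot: [[0.996, 0.089, -0.001], [0.089, -0.996, 0.0], [-0.001, -0.0, -1.0]]
wrist_force: [0.3, 0.1, -0.2]
opening: 0.025
```

```bash
python3 look.py w6
```

```text
t 5.95 tcp [0.4957 0.0126 0.0774] yawy -84.89 z [-0.001  0.    -1.   ] F [ 0.26  0.13 -0.24] op 0.025 q [-0.11  0.4   1.89 -0.    0.85  1.37]
cam [0.5773816  0.01975773 0.24062607] [[0.089, -0.996, -0.001], [-0.95, -0.085, 0.3], [-0.299, -0.026, -0.954]] 288.6813564581826
```

View pics/w6.png

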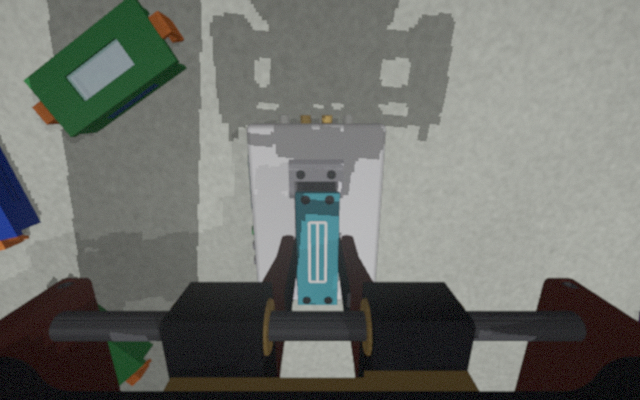

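The chip is lined up with the far end block at (317,177). I'll trim by the measured remainder and lower it.

{"op": "send_rows", "data": {
  "increments": [-0.0003,0.0009,0,0.004,0.02,0,0,-0.008,0,0.02,0,0,-0.008,0,0.02,0,0,0,0,0.02]
}}

```text
clock: 6.4
tool_pos: [0.4949, 0.0145, 0.0607]
eef_rot: [[0.996, 0.094, -0.002], [0.094, -0.996, 0.0], [-0.002, -0.0, -1.0]]
wrist_force: [-0.0, 0.7, -0.8]
opening: 0.0248
```

{"op": "send_rows", "data": {
  "increments": [0,0,-0.003,0,0.02,0,0,-0.003,0,0.02,0,0,-0.002,0,0.02,0,0,0,0,0.02,0,0,0,0,0.02]
}}

```text
clock: 6.9
tool_pos: [0.4958, 0.0143, 0.0536]
eef_rot: [[0.996, 0.094, -0.0], [0.094, -0.996, 0.0], [-0.0, -0.0, -1.0]]
wrist_force: [-0.7, -0.0, -0.5]
opening: 0.0248
```

```bash
python3 look.py w7; python3 look.py s7 side
```

```text
t 6.9 tcp [0.4958 0.0143 0.0536] yawy -84.59 z [-0.  0. -1.] F [-0.67 -0.05 -0.49] op 0.0248 q [-0.11  0.44  1.91  0.    0.79  1.37]
cam [0.57717254 0.02198469 0.21692666] [[0.095, -0.996, -0.0], [-0.95, -0.09, 0.299], [-0.298, -0.028, -0.954]] 288.6813564581826
t 6.95 tcp [0.4958 0.0143 0.0537] yawy -84.59 z [ 0.  0. -1.] F [-0.48 -0.31  0.75] op 0.0255 q [-0.11  0.44  1.91  0.    0.79  1.37]
cam [ 0.33719482 -1.03973723  0.91738724] [[0.978, -0.206, 0.022], [-0.116, -0.632, -0.767], [0.172, 0.747, -0.642]] 445.3506372119586
```

View pics/w7.png

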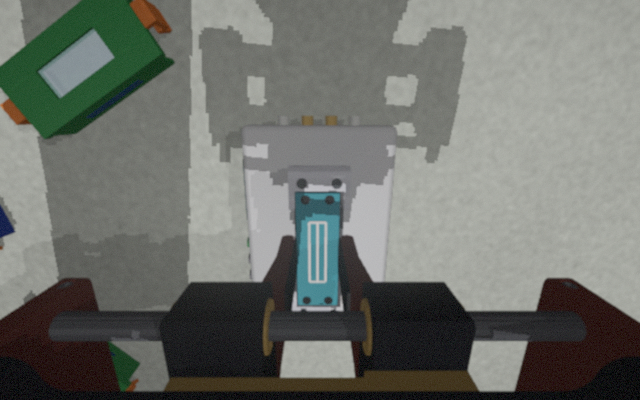

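The chip is inside the guides with no contact force. I'll lower it the rest of the way and let go.

{"op": "send_rows", "data": {
  "increments": [0,0,-0.0012,0,0.02,0,0,0,0,0.02,0,0,0,0,0.03,0,0,0,0,0.04,0,0,0,0,0.04]
}}

```text
clock: 7.5
tool_pos: [0.4958, 0.0143, 0.0525]
eef_rot: [[0.996, 0.094, 0.0], [0.094, -0.996, 0.0], [0.0, -0.0, -1.0]]
wrist_force: [-0.8, -1.0, 0.1]
opening: 0.0392
```

{"op": "send_rows", "data": {
  "increments": [0,0,0.015,0,0.04,0,0,0.025,0,0.04,-0.02,0,0.025,0,0.04,-0.025,0,0.02,0,0.04,-0.025,0,0,0,0.06,-0.025,0,0,0,0.06,0,0,0,0,0.06]
}}

```text
clock: 8.2
tool_pos: [0.3966, 0.0148, 0.1372]
eef_rot: [[0.996, 0.094, -0.004], [0.094, -0.996, 0.001], [-0.004, -0.001, -1.0]]
wrist_force: [-0.0, -1.1, -0.8]
opening: 0.0591
```

```bash
python3 look.py w8; python3 - <<'E'
from h import *
d=dict(np.load("w8.npz"));H=hsv(d);C=cloud(d)
m=(abs(H[...,0].astype(int)-92)<12)&(H[...,1]>70);m[:,:250]=0;m[:,420:]=0;m[200:]=0
m=comp(m,(325,100));vu=np.argwhere(m);print(m.sum(),rect(ray(d,vu[:,::-1],.054)),np.percentile(C[m][:,2],[5,50,95]))
for k in (vu[:,0].min()+5,vu[:,0].max()-5): print(np.median(C[k-2:k+3][m[k-2:k+3]][:,2]))
E
```

```text
t 8.2 tcp [0.3966 0.0148 0.1372] yawy -84.59 z [-0.004  0.001 -1.   ] F [-0.04 -1.08 -0.79] op 0.0591 q [-0.14  0.18  2.03  0.    0.93  1.34]
cam [0.47856296 0.02237336 0.30020012] [[0.095, -0.996, -0.001], [-0.949, -0.09, 0.302], [-0.301, -0.027, -0.953]] 288.6813564581826
180 (array([0.4956, 0.0168]), array([37.1,  2.4]), 5.9) [0.05407812 0.05531685 0.05643571]
0.055440483941108905
0.055219245752273896
```

View pics/w8.png

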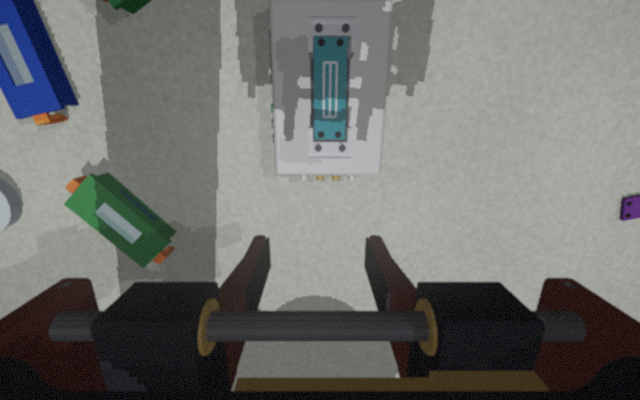

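The chip lies in the nest at (331,90), between the guides, but a channel strip broke my mask. I'll redo the measurement and then measure the cover.

```bash
python3 - <<'E'
from h import *
d=dict(np.load("w8.npz"));H=hsv(d);C=cloud(d)
m=(abs(H[...,0].astype(int)-92)<14)&(H[...,1]>70)&(np.mgrid[0:400,0:640][0]<160);m[:,:295]=0;m[:,365:]=0;m[:25]=0
m=cv2.morphologyEx(m.astype(np.uint8),cv2.MORPH_OPEN,np.ones((2,2)))>0
vu=np.argwhere(m);print(m.sum(),rect(ray(d,vu[:,::-1],.054)),np.percentile(C[m][:,2],[5,50,95]))
for k in (45,60,90,120,135): print(k,np.median(C[k-2:k+3][m[k-2:k+3]][:,2]).round(4),np.median(C[k-2:k+3,315:318,2]).round(4),np.median(C[k-2:k+3,343:346,2]).round(4))
sub=(abs(C[...,0]-.495)<.06)&(abs(C[...,1]-.013)<.03)
m2=sub&(C[...,2]>.0475);vu=np.argwhere(m2);print("tops",rect(ray(d,vu[:,::-1],.054)))
d=dict(np.load("w5.npz"));H=hsv(d);C=cloud(d)
E
```

```text
2686 (array([0.4948, 0.0134]), array([76.5, 26.5]), 5.3) [0.0535848  0.05518212 0.05644227]
45 0.0553 0.0555 0.0556
60 0.0553 0.0554 0.0556
90 0.0552 0.0548 0.0552
120 0.0551 0.0555 0.0554
135 0.0552 0.0554 0.0547
tops (array([0.3617, 0.0087]), array([717.8, 389.1]), -84.3)
```

The chip reads (0.4948, 0.0134) at 5.3°, against the nest at (0.4948, 0.0132) and 5.25°, and it is flat. On to the cover.

{"op": "send_rows", "data": {
  "increments": [0,0.027,0.01,0,0.0878,0,0.027,0.01,0,0.0878,0,0.027,0.01,0,0.0878,0,0.027,0.01,0.02,0.0878,0,0.027,0,0.03,0.0878,0,0.027,0,0.03,0.0878,0,0.027,0,0.03,0.0878,0.005,0.027,0,0.03,0.0878,0.01,0.027,0,0.03,0.0878,0.005,0.02,0,0.03,0.0878]
}}

```text
clock: 9.25
tool_pos: [0.4231, 0.28, 0.1776]
eef_rot: [[0.956, 0.292, 0.002], [0.292, -0.956, 0.001], [0.002, -0.001, -1.0]]
wrist_force: [0.2, 0.2, -0.6]
opening: 0.0876
```

{"op": "send_rows", "data": {
  "increments": [0,0,0,0,0.0878,0,0,0,0,0.0878]
}}

```text
clock: 9.45
tool_pos: [0.4213, 0.2777, 0.1771]
eef_rot: [[0.957, 0.291, -0.0], [0.291, -0.957, -0.0], [-0.0, 0.0, -1.0]]
wrist_force: [-0.6, 0.7, 0.3]
opening: 0.088
```

```bash
python3 look.py w9
```

```text
t 9.45 tcp [0.4213 0.2777 0.1771] yawy -73.11 z [-0. -0. -1.] F [-0.59  0.65  0.3 ] op 0.088 q [ 0.45  0.27  1.77 -0.    1.1   1.72]
cam [0.49955457 0.30151892 0.34043201] [[0.291, -0.957, -0.0], [-0.913, -0.278, 0.299], [-0.286, -0.087, -0.954]] 288.6813564581826
```

View pics/w9.png

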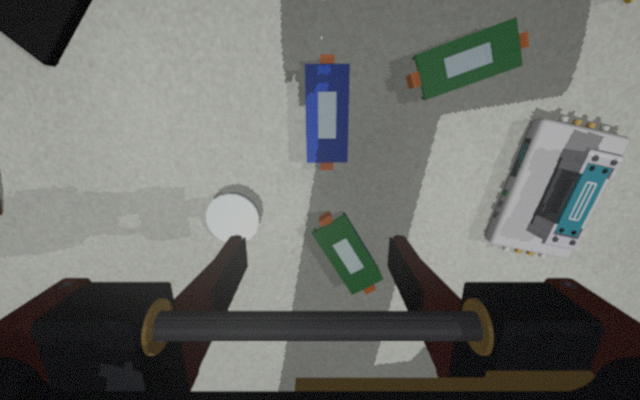

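The blue cover is at (327,113) with its clips at (327,58) and (327,166). The green look-alikes are at (347,255) and (470,58).

```bash
python3 - <<'E'
from h import *
d=dict(np.load("w9.npz"));H=hsv(d);C=cloud(d)
m=comp((abs(H[...,0].astype(int)-115)<14)&(H[...,1]>110),(327,113));vu=np.argwhere(m)
top=C[...,2]>.019
n=cv2.morphologyEx((m&top).astype(np.uint8),cv2.MORPH_CLOSE,np.ones((3,3)))>0
print(m.sum(),vu.min(0),vu.max(0),rect(ray(d,vu[:,::-1],.023)))
vu=np.argwhere(m&top);print("top",rect(ray(d,vu[:,::-1],.023)),np.median(C[m&top][:,2]))
w=comp((H[...,1]<60)&(H[...,2]>110),(327,115));v2=np.argwhere(w);print("label",w.sum(),rect(ray(d,v2[:,::-1],.023)))
o=(H[...,0]<16)&(H[...,1]>110)
for uv in((327,58),(327,166)):
    q=comp(o,uv);v=np.argwhere(q);print("clip",q.sum(),v.mean(0),np.median(C[q][:,2]),ray(d,v[:,::-1].mean(0),.02))
s=dict(np.load("scene0.npz"));Cs=cloud(s);print("bottle",Cs[265:275:3,408:414:3].reshape(-1,3).round(3).tolist(),ray(s,(408,300),0))
c=d["pixels"][40:190,260:400];cv2.imwrite("pics/c9.png",cv2.resize(c,None,fx=4,fy=4,interpolation=0))
E
```

```text
3132 [ 64 305] [161 348] (array([0.5001, 0.2912]), array([97.6, 43.8]), 17.4)
top (array([0.5001, 0.2912]), array([97.6, 43.8]), 17.4) 0.024186167223761275
label 820 (array([0.4995, 0.2909]), array([46.3, 18.6]), 16.9)
clip 106 [ 58.52830189 326.86792453] 0.024189811071154144 [[0.55180943 0.30722063 0.02      ]]
clip 78 [166.07692308 326.6025641 ] 0.02421595155988904 [[0.44776508 0.274745   0.02      ]]
bottle [[0.761, 0.24, 0.116], [0.761, 0.246, 0.118], [0.771, 0.242, 0.117], [0.769, 0.248, 0.117], [0.778, 0.243, 0.115], [0.776, 0.249, 0.116], [0.779, 0.244, 0.108], [0.778, 0.25, 0.11]] [[0.74606117 0.25099519 0.        ]]
```

View pics/c9.png

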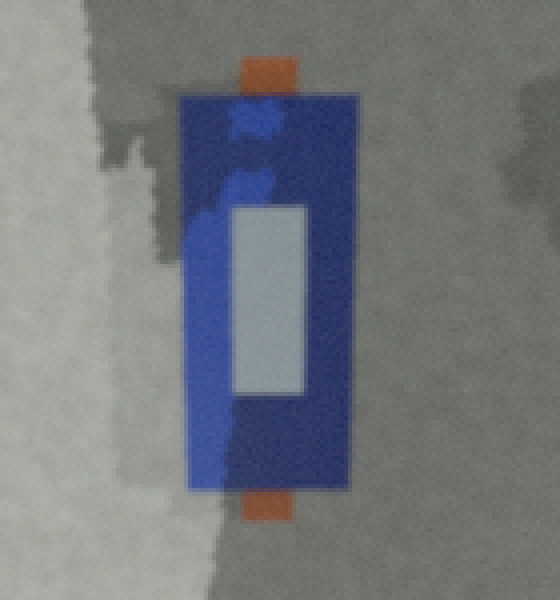

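{"op": "send_rows", "data": {
  "increments": [0.0265,0.0045,0,0.005,0.065,0.026,0.0045,0,0,0.065,0.026,0.0044,0,0,0.065,0,0,-0.025,0,0.065,0,0,-0.025,0,0.065,0,0,-0.025,0,0.065,0,0,-0.025,0,0.065,0,0,-0.025,0,0.065,0,0,0,0,0.065,0,0,0,0,0.065]
}}

```text
clock: 10.5
tool_pos: [0.499, 0.2899, 0.0525]
eef_rot: [[0.956, 0.294, -0.001], [0.294, -0.956, -0.0], [-0.001, 0.0, -1.0]]
wrist_force: [-0.4, -0.8, -1.2]
opening: 0.0653
```

```bash
python3 look.py w10;python3 - <<'E'
from h import *
d=dict(np.load("w10.npz"));H=hsv(d);C=cloud(d)
m=comp((abs(H[...,0].astype(int)-115)<14)&(H[...,1]>110),(320,230));vu=np.argwhere(m)
print(m.sum(),vu.min(0),vu.max(0),rect(ray(d,vu[:,::-1],.023)))
w=comp((H[...,1]<60)&(H[...,2]>110),(318,230));v2=np.argwhere(w);print("label",w.sum(),rect(ray(d,v2[:,::-1],.023)))
E
```

```text
t 10.5 tcp [0.499  0.2899 0.0525] yawy -72.91 z [-0.001 -0.    -1.   ] F [-0.39 -0.79 -1.15] op 0.0653 q [ 0.41  0.53  1.73 -0.    0.89  1.68]
cam [0.57737708 0.31401702 0.2157705 ] [[0.294, -0.956, -0.0], [-0.912, -0.281, 0.3], [-0.287, -0.088, -0.954]] 288.6813564581826
6081 [161 283] [289 348] (array([0.4999, 0.291 ]), array([99.2, 44.3]), 17.3)
label 1613 (array([0.4999, 0.2911]), array([45.9, 19.3]), 17.2)
```

View pics/w10.png

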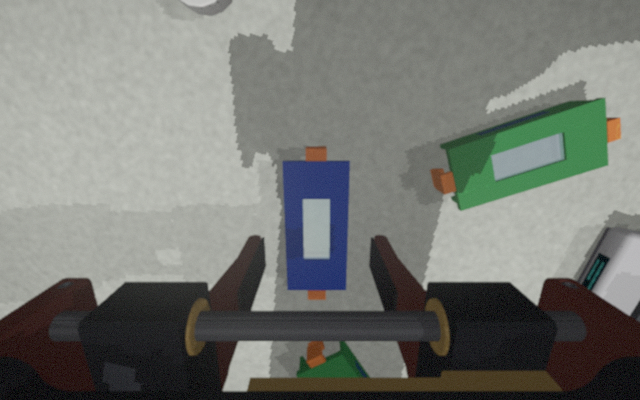

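The cover sits between the open jaws at (316,225) and measures 99 x 44 mm as expected.

{"op": "send_rows", "data": {
  "increments": [0.0009,0.0011,0,0.003,0.065,0,0,-0.02,0,0.065,0,0,-0.02,0,0.065,0,0,-0.0095,0,0.065,0,0,0,0,0.065,0,0,0,0,0.065]
}}

```text
clock: 11.15
tool_pos: [0.5007, 0.2921, 0.0037]
eef_rot: [[0.955, 0.298, 0.001], [0.298, -0.955, 0.0], [0.001, -0.0, -1.0]]
wrist_force: [-0.0, 0.2, -0.4]
opening: 0.0647
```

{"op": "send_rows", "data": {
  "increments": [0,0,0,0,0.04,0,0,0,0,0.04,0,0,0,0,0.04,0,0,0,0,0.04]
}}

```text
clock: 11.55
tool_pos: [0.5006, 0.292, 0.0035]
eef_rot: [[0.955, 0.298, 0.001], [0.298, -0.955, 0.0], [0.001, -0.0, -1.0]]
wrist_force: [-0.4, 0.8, 4.1]
opening: 0.0451
```

{"op": "send_rows", "data": {
  "increments": [0,0,0.02,0,0.04,0,0,0.03,0,0.04,0,0,0.03,0,0.04,0,0,0.03,0,0.04,0,0,0.02,0,0.04,0,0,0,0,0.04]
}}

```text
clock: 12.15
tool_pos: [0.5021, 0.2928, 0.1358]
eef_rot: [[0.955, 0.298, 0.005], [0.298, -0.955, 0.002], [0.006, -0.001, -1.0]]
wrist_force: [0.1, -0.8, -1.0]
opening: 0.045
```

```bash
python3 look.py w11; python3 look.py s11 side
```

```text
t 12.15 tcp [0.5021 0.2928 0.1358] yawy -72.67 z [ 0.005  0.002 -1.   ] F [ 0.11 -0.75 -1.02] op 0.045 q [0.41 0.42 1.65 0.   1.06 1.68]
cam [0.57931362 0.31677445 0.29961848] [[0.298, -0.955, -0.001], [-0.912, -0.285, 0.293], [-0.28, -0.086, -0.956]] 288.6813564581826
t 12.2 tcp [0.501  0.2922 0.134 ] yawy -72.67 z [ 0.003  0.001 -1.   ] F [-0.45  0.07 -2.02] op 0.0448 q [0.41 0.42 1.66 0.   1.06 1.68]
cam [ 0.33719482 -1.03973723  0.91738724] [[0.978, -0.206, 0.022], [-0.116, -0.632, -0.767], [0.172, 0.747, -0.642]] 445.3506372119586
```

View pics/w11.png

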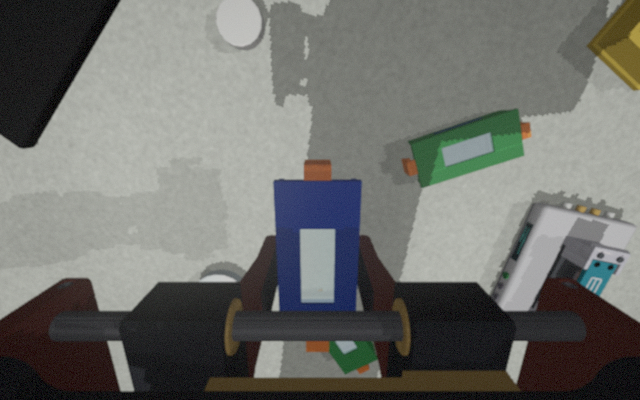

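{"op": "send_rows", "data": {
  "increments": [0,-0.0278,0,-0.021,0.04,0,-0.0278,0,-0.021,0.04,0,-0.0278,0,-0.021,0.04,0,-0.0278,0,-0.021,0.04,0,-0.0278,0,-0.021,0.04,-0.001,-0.0278,0,-0.021,0.04,-0.001,-0.0278,0,-0.021,0.04,-0.001,-0.0278,0,-0.021,0.04,-0.001,-0.0278,0,-0.021,0.04,-0.001,-0.0278,0,-0.021,0.04]
}}

```text
clock: 13.25
tool_pos: [0.4935, 0.0129, 0.1311]
eef_rot: [[0.996, 0.091, -0.004], [0.091, -0.996, 0.001], [-0.003, -0.001, -1.0]]
wrist_force: [1.2, -0.2, -0.4]
opening: 0.0449
```

{"op": "send_rows", "data": {
  "increments": [0,0,0,0,0.04,0,0,0,0,0.04,0,0,0,0,0.04]
}}

```text
clock: 13.55
tool_pos: [0.4944, 0.0146, 0.132]
eef_rot: [[0.996, 0.093, -0.002], [0.093, -0.996, 0.001], [-0.002, -0.001, -1.0]]
wrist_force: [-0.5, 0.6, 0.2]
opening: 0.045
```

```bash
python3 look.py w12;python3 - <<'E'
from h import *
from look import st
s=st();T=np.array(s["tool_pos"]);zt=T[2]-.0036+.023
d=dict(np.load("w12.npz"));H=hsv(d);C=cloud(d)
m=comp((abs(H[...,0].astype(int)-115)<14)&(H[...,1]>110),(318,245));vu=np.argwhere(m)
print(m.sum(),vu.min(0),vu.max(0),rect(ray(d,vu[:,::-1],zt)),np.median(C[m][:,2]),zt)
w=comp((H[...,1]<60)&(H[...,2]>110)&(C[...,2]>.12),(318,265));v2=np.argwhere(w);print("label",w.sum(),v2.min(0),v2.max(0),rect(ray(d,v2[:,::-1],zt)))
o=(H[...,0]<16)&(H[...,1]>110);q=comp(o,(318,170));v=np.argwhere(q);print("clip",v.min(0),v.max(0),ray(d,[v[:,1].mean(),v[:,0].min()],zt),ray(d,[v[:,1].mean(),v[:,0].max()],zt))
E
```

```text
t 13.55 tcp [0.4944 0.0146 0.132 ] yawy -84.68 z [-0.002  0.001 -1.   ] F [-0.51  0.58  0.2 ] op 0.045 q [-0.11  0.32  1.84  0.    0.99  1.37]
cam [0.57614465 0.02202077 0.29521996] [[0.093, -0.996, -0.001], [-0.95, -0.089, 0.301], [-0.3, -0.027, -0.954]] 288.6813564581826
t 13.6 tcp [0.4946 0.0148 0.1323] yawy -84.65 z [-0.001  0.001 -1.   ] F [-0.25 -0.5  -0.99] op 0.0445 q [-0.11  0.32  1.84  0.    0.99  1.37]
7915 [180 275] [311 359] (array([0.5038, 0.0154]), array([79.2, 46.1]), 5.4) 0.15274732433818375 0.15165721966295084
label 2499 [229 300] [302 334] (array([0.4935, 0.0145]), array([46.1, 19.1]), 5.4)
clip [160 304] [179 330] [[0.55334096 0.02008201 0.15165722]] [[0.54371102 0.01918335 0.15165722]]
```

View pics/w12.png

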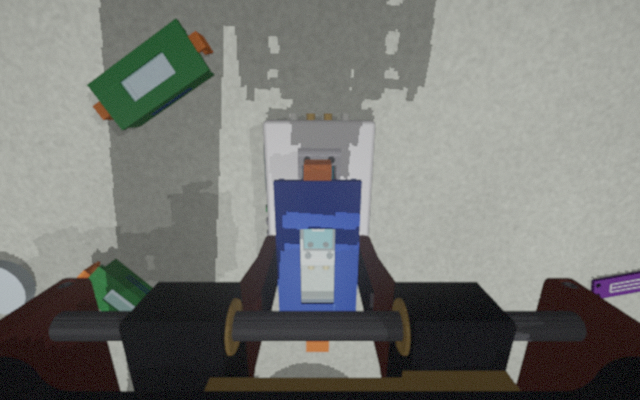

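{"op": "send_rows", "data": {
  "increments": [0.0011,-0.0012,0,-0.001,0.04,0,0,-0.02,0,0.04,0,0,-0.02,0,0.04,0,0,-0.02,0,0.04,0,0,-0.006,0,0.04,0,0,0,0,0.04,0,0,0,0,0.04]
}}

```text
clock: 14.3
tool_pos: [0.4968, 0.0129, 0.0675]
eef_rot: [[0.996, 0.092, 0.001], [0.092, -0.996, 0.0], [0.001, 0.0, -1.0]]
wrist_force: [0.4, -0.0, -0.6]
opening: 0.0448
```

```bash
python3 look.py w13;python3 - <<'E'
from h import *
from look import st,look
s=st();T=np.array(s["tool_pos"]);zt=T[2]-.0036+.023
d=dict(np.load("w13.npz"));H=hsv(d);C=cloud(d)
w=comp((H[...,1]<60)&(H[...,2]>110)&(C[...,2]>zt-.01),(318,265));v2=np.argwhere(w);print("label",w.sum(),v2.min(0),v2.max(0),rect(ray(d,v2[:,::-1],zt)))
a=look("s13","side")["pixels"][170:250,240:340];b=look("f13","scene")["pixels"][165:245,290:390]
cv2.imwrite("pics/c13.png",np.vstack([cv2.resize(q,None,fx=3.7,fy=3.7,interpolation=2) for q in(a,b)]))
E
```

```text
t 14.3 tcp [0.4968 0.0129 0.0675] yawy -84.73 z [ 0.001  0.    -1.   ] F [ 0.4  -0.04 -0.57] op 0.0448 q [-0.11  0.42  1.9   0.    0.83  1.37]
cam [0.57808337 0.0202916  0.23085148] [[0.092, -0.996, -0.0], [-0.95, -0.088, 0.298], [-0.297, -0.027, -0.954]] 288.6813564581826
t 14.35 tcp [0.497  0.0128 0.0677] yawy -84.74 z [ 0.001 -0.    -1.   ] F [ 0.81 -0.32 -0.57] op 0.045 q [-0.11  0.42  1.9   0.    0.83  1.37]
label 2425 [229 300] [302 334] (array([0.4958, 0.0128]), array([46. , 18.6]), 5.3)
```

View pics/w13.png

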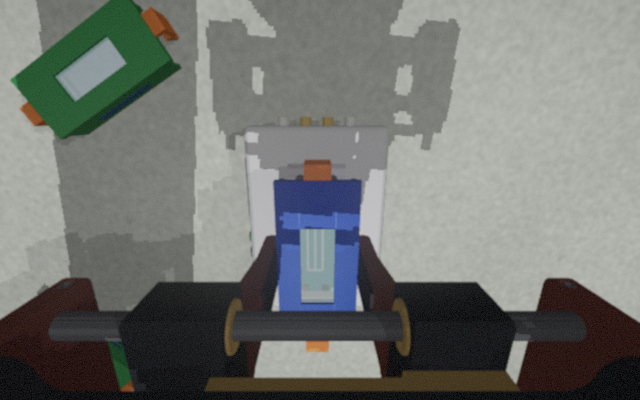

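View pics/c13.png

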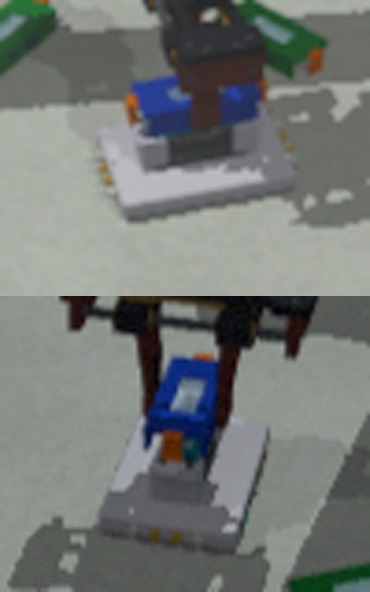

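```bash
python3 - <<'E'
from h import *
b=cv2.imread("pics/f13.png")[175:225,310:375];a=cv2.imread("pics/s13.png")[180:225,260:325]
cv2.imwrite("pics/c13b.png",np.vstack([cv2.resize(q,(585,300),interpolation=0) for q in(a,b)]))
d=dict(np.load("f13.npz"));H=hsv(d);C=cloud(d)
m=(abs(H[...,0].astype(int)-92)<14)&(H[...,1]>80);m[:175]=0;m[225:]=0;m[:,:310]=0;m[:,375:]=0
for v,u in np.argwhere(m): print(v,u,C[v,u].round(3),d["pixels"][v,u])
E
```

```text
177 349 [0.527 0.045 0.154] [15 13  9]
177 354 [0.526 0.057 0.156] [15 14 10]
194 339 [0.507 0.014 0.082] [139 122  89]
194 342 [0.502 0.021 0.081] [129 116  84]
195 339 [0.511 0.015 0.081] [127 108  78]
195 340 [0.512 0.018 0.083] [123 104  75]
195 341 [0.508 0.02  0.081] [123 108  82]
195 342 [0.507 0.022 0.081] [123 105  73]
203 340 [0.544 0.028 0.08 ] [61 38 11]
204 340 [0.509 0.018 0.051] [69 62 31]
204 341 [0.506 0.02  0.05 ] [73 64 44]
204 342 [0.504 0.022 0.049] [67 54 24]
204 343 [0.504 0.025 0.049] [56 40  0]
205 340 [0.513 0.019 0.051] [73 66 39]
205 342 [0.512 0.024 0.051] [60 51 10]
205 343 [0.511 0.027 0.051] [59 49  5]
205 347 [0.47  0.027 0.024] [33 31 22]
206 339 [0.518 0.018 0.05 ] [49 48 31]
206 340 [0.513 0.019 0.048] [61 53 13]
206 341 [0.513 0.022 0.048] [67 56 21]
206 342 [0.514 0.025 0.05 ] [57 50  7]
206 343 [0.515 0.028 0.051] [59 48  1]
207 340 [0.524 0.022 0.052] [50 41  5]
207 341 [0.521 0.024 0.051] [52 46  2]
207 342 [0.521 0.027 0.051] [57 48  0]
207 343 [0.518 0.029 0.05 ] [57 51 13]
208 340 [0.526 0.023 0.051] [36 31 11]
208 341 [0.523 0.025 0.049] [41 34  7]
208 342 [0.521 0.027 0.048] [50 43  7]
208 343 [0.523 0.03  0.05 ] [62 56 18]
209 340 [0.533 0.025 0.053] [43 37 25]
209 341 [0.53  0.027 0.051] [33 29 19]
209 342 [0.532 0.03  0.053] [53 47 22]
209 343 [0.527 0.032 0.05 ] [68 61 40]
210 341 [0.536 0.029 0.052] [36 34 23]
224 356 [0.53  0.071 0.011] [79 78 46]
```

View pics/c13b.png

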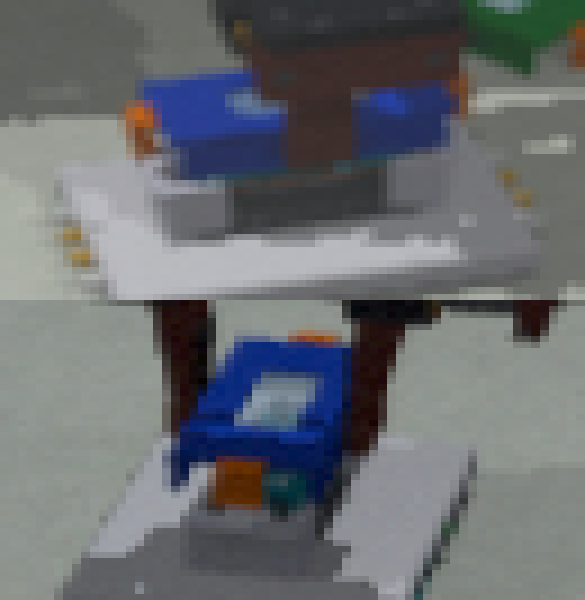

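The chip is visible through the gap under the cover, still flat at z ≈ 0.05. I'll trim x and y slightly and lower in stages while watching the force.

{"op": "send_rows", "data": {
  "increments": [-0.0008,0.0004,0,0,0.04,0,0,-0.005,0,0.04,0,0,-0.004,0,0.04,0,0,-0.003,0,0.04,0,0,-0.002,0,0.04,0,0,0,0,0.04,0,0,0,0,0.04]
}}

```text
clock: 15.15
tool_pos: [0.4954, 0.0131, 0.0528]
eef_rot: [[0.996, 0.091, -0.0], [0.091, -0.996, 0.0], [-0.0, -0.0, -1.0]]
wrist_force: [0.3, -0.1, -0.3]
opening: 0.045
```

```bash
cat > lab.py <<'E'
import sys
from look import *
s=st();T=np.array(s["tool_pos"]);zt=T[2]-.0036+.023
d=look(sys.argv[1]);H=hsv(d);C=cloud(d)
w=comp((H[...,1]<75)&(H[...,2]>100)&(C[...,2]>zt-.012),(318,265));v2=np.argwhere(w);print("label",w.sum(),v2.min(0),v2.max(0),rect(ray(d,v2[:,::-1],zt)),"depth z",np.median(C[w][:,2]),zt)
E
python3 lab.py w14
```

```text
t 15.15 tcp [0.4954 0.0131 0.0528] yawy -84.76 z [-0.  0. -1.] F [ 0.28 -0.1  -0.25] op 0.045 q [-0.11  0.44  1.91  0.    0.79  1.37]
label 2480 [229 300] [302 334] (array([0.4943, 0.0129]), array([46.1, 18.9]), 5.3) depth z 0.07154581482019705 0.07218883762747531
```

It is straddling the blocks with zero force. Pressing now in small steps.

{"op": "send_rows", "data": {
  "increments": [0.0003,0,-0.001,0,0.04,0,0,-0.001,0,0.04,0,0,-0.001,0,0.04,0,0,0,0,0.04]
}}

```text
clock: 15.6
tool_pos: [0.4958, 0.013, 0.05]
eef_rot: [[0.996, 0.091, 0.0], [0.091, -0.996, 0.0], [0.0, -0.0, -1.0]]
wrist_force: [-0.8, -0.2, 1.4]
opening: 0.0448
```

{"op": "send_rows", "data": {
  "increments": [0,0,-0.001,0,0.04,0,0,-0.001,0,0.04,0,0,0,0,0.04]
}}

```text
clock: 15.9
tool_pos: [0.4964, 0.013, 0.0486]
eef_rot: [[0.996, 0.091, 0.001], [0.091, -0.996, -0.0], [0.001, 0.0, -1.0]]
wrist_force: [-1.1, 0.2, 8.0]
opening: 0.0449
```

```bash
python3 lab.py w15
```

```text
t 15.9 tcp [0.4964 0.013  0.0486] yawy -84.76 z [ 0.001 -0.    -1.   ] F [-1.1   0.16  8.03] op 0.0449 q [-0.11  0.45  1.91  0.    0.78  1.37]
label 2483 [229 300] [302 334] (array([0.4952, 0.0128]), array([46.1, 18.9]), 5.3) depth z 0.06734411496383194 0.06797749605131434
```

View pics/w15.png

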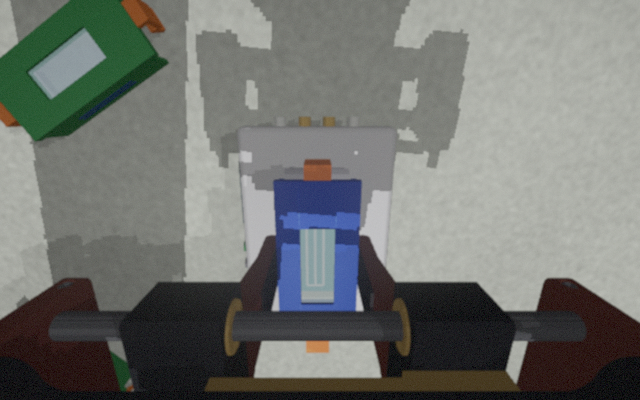

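Contact started at the predicted height, with 8 N and no slip in the grip (label still at rows 229–302). Continuing.

{"op": "send_rows", "data": {
  "increments": [0,0,-0.0007,0,0.04,0,0,-0.0007,0,0.04,0,0,0,0,0.04]
}}

```text
clock: 16.25
tool_pos: [0.4963, 0.0129, 0.0472]
eef_rot: [[0.996, 0.091, 0.001], [0.091, -0.996, -0.0], [0.001, 0.0, -1.0]]
wrist_force: [-1.1, -0.2, 7.5]
opening: 0.0445
```

{"op": "send_rows", "data": {
  "increments": [0,0,-0.0007,0,0.04,0,0,-0.0007,0,0.04,0,0,0,0,0.04]
}}

```text
clock: 16.55
tool_pos: [0.4964, 0.0129, 0.046]
eef_rot: [[0.996, 0.091, 0.002], [0.091, -0.996, -0.0], [0.001, 0.0, -1.0]]
wrist_force: [-1.9, -0.7, 11.6]
opening: 0.0447
```

{"op": "send_rows", "data": {
  "increments": [0,0,-0.0006,0,0.04,0,0,-0.0006,0,0.04,0,0,0,0,0.04]
}}

```text
clock: 16.85
tool_pos: [0.4966, 0.0129, 0.045]
eef_rot: [[0.996, 0.091, 0.002], [0.091, -0.996, -0.0], [0.002, 0.0, -1.0]]
wrist_force: [-2.3, -0.2, 12.7]
opening: 0.0447
```

```bash
python3 lab.py w16
```

```text
t 16.85 tcp [0.4966 0.0129 0.045 ] yawy -84.76 z [ 0.002 -0.    -1.   ] F [-2.25 -0.21 12.69] op 0.0447 q [-0.11  0.46  1.91  0.    0.77  1.37]
label 2485 [229 300] [302 334] (array([0.4954, 0.0128]), array([46.1, 18.9]), 5.3) depth z 0.06381605922793807 0.06443026686077233
```

{"op": "send_rows", "data": {
  "increments": [-0.0004,0,-0.0006,0,0.04,0,0,-0.0006,0,0.04,0,0,0,0,0.04]
}}

```text
clock: 17.2
tool_pos: [0.4966, 0.0129, 0.0439]
eef_rot: [[0.996, 0.091, 0.003], [0.091, -0.996, -0.0], [0.003, 0.0, -1.0]]
wrist_force: [-1.0, -0.3, 12.6]
opening: 0.0447
```

{"op": "send_rows", "data": {
  "increments": [0,0,-0.0005,0,0.04,0,0,-0.0004,0,0.04,0,0,0,0,0.04]
}}

```text
clock: 17.5
tool_pos: [0.4951, 0.0129, 0.0423]
eef_rot: [[0.996, 0.091, -0.0], [0.091, -0.996, -0.0], [-0.0, 0.0, -1.0]]
wrist_force: [-3.4, -0.9, 3.8]
opening: 0.0448
```

The push dropped from 12.6 to 3.8 N at about −3.8 mm, so it has snapped. I'll check the clips before letting go.

```bash
python3 lab.py w17; python3 - <<'E'
from look import *
st()
a=look("s17","side")["pixels"][180:225,260:325];b=look("f17","scene")["pixels"][175:225,310:375]
cv2.imwrite("pics/c17.png",np.vstack([cv2.resize(q,(585,300),interpolation=0) for q in(a,b)]))
E
```

```text
t 17.5 tcp [0.4951 0.0129 0.0423] yawy -84.75 z [-0. -0. -1.] F [-3.38 -0.91  3.84] op 0.0448 q [-0.11  0.46  1.92 -0.    0.77  1.37]
label 2486 [229 300] [302 334] (array([0.494 , 0.0128]), array([46.1, 18.9]), 5.3) depth z 0.061060062801244624 0.06168474722814798
t 17.55 tcp [0.4951 0.0129 0.0421] yawy -84.76 z [-0. -0. -1.] F [-2.21 -0.99  3.71] op 0.0448 q [-0.11  0.46  1.92 -0.    0.76  1.37]
```

View pics/c17.png

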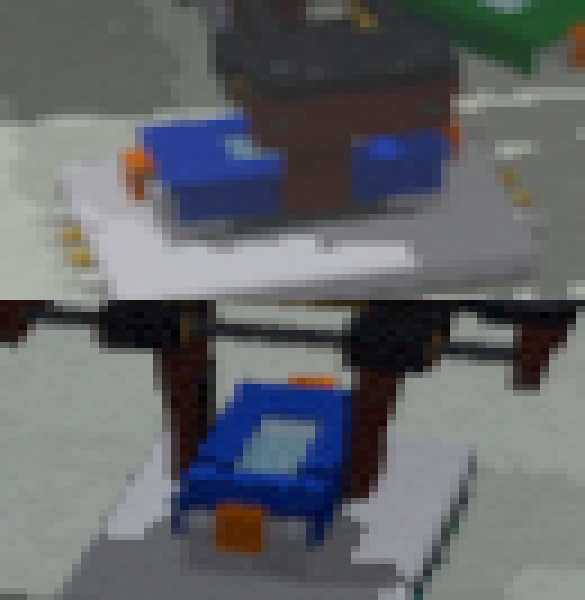

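View pics/w17.png

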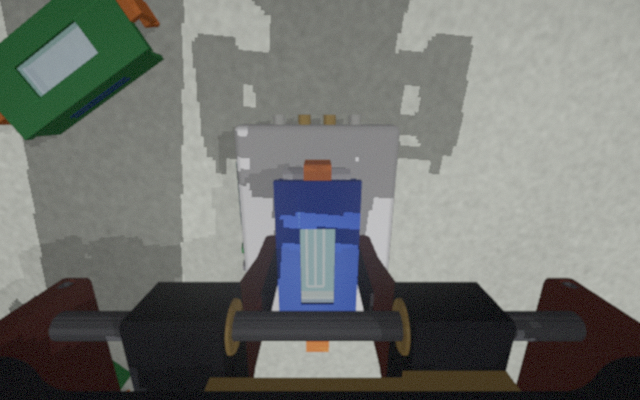

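```bash
python3 - <<'E'
from h import *
T=[]
for f in("w12","w15","w16","w17"):
    d=dict(np.load(f+".npz"));H=hsv(d);o=(H[...,0]<16)&(H[...,1]>130)&(H[...,2]>60)
    for uv in((318,170),(318,345)):
        q=comp(o,uv);v=np.argwhere(q);print(f,q.sum(),v.min(0),v.max(0))
    p=d["pixels"];T.append(np.vstack([cv2.resize(p[152:190,285:350],None,fx=3,fy=6),cv2.resize(p[336:358,285:350],None,fx=3,fy=6)]))
cv2.imwrite("pics/c17b.png",np.hstack(T))
E
```

```text
w12 368 [164 304] [179 330]
w12 210 [341 307] [350 327]
w15 458 [161 304] [179 330]
w15 226 [341 307] [351 327]
w16 564 [157 304] [180 330]
w16 231 [341 307] [351 327]
w17 466 [161 304] [179 330]
w17 209 [341 307] [350 327]
```

View pics/c17b.png

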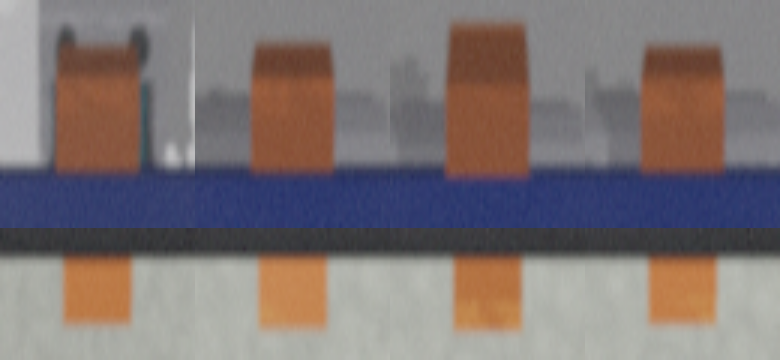

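Both clip arms are back to their rest outline: front at row 161 (157 while spread) and rear at row 350 (351 while spread). Letting go.

{"op": "send_rows", "data": {
  "increments": [0,0,0,0,0.05,0,0,0,0,0.06,0,0,0,0,0.06,0,0,0,0,0.06,0,0,0.015,0,0.06,0,0,0.025,0,0.06,0,0,0.025,0,0.06,-0.025,0,0.02,0,0.06,-0.025,0,0,0,0.06,-0.025,0,0,0,0.06]
}}

```text
clock: 18.65
tool_pos: [0.4202, 0.013, 0.1275]
eef_rot: [[0.996, 0.091, 0.002], [0.091, -0.996, -0.0], [0.002, 0.0, -1.0]]
wrist_force: [-0.2, -0.6, -0.2]
opening: 0.0603
```

{"op": "send_rows", "data": {
  "increments": [-0.02,0,0.01,0,0.06,0,0,0,0,0.06,0,0,0,0,0.06]
}}

```text
clock: 18.95
tool_pos: [0.4013, 0.0129, 0.1371]
eef_rot: [[0.996, 0.091, 0.002], [0.091, -0.996, -0.0], [0.002, 0.0, -1.0]]
wrist_force: [-0.1, -0.6, 0.1]
opening: 0.0598
```

```bash
python3 - <<'E'
from look import *
st();d=look("w18");H=hsv(d);C=cloud(d)
m=comp((abs(H[...,0].astype(int)-115)<14)&(H[...,1]>110),(325,90));vu=np.argwhere(m);z=.062
print("cover",m.sum(),vu.min(0),vu.max(0),rect(ray(d,vu[:,::-1],z)))
w=comp((H[...,1]<75)&(H[...,2]>100)&(C[...,2]>.055)&(C[...,2]<.07),(328,90));v=np.argwhere(w);print("label",w.sum(),rect(ray(d,v[:,::-1],z)))
P=C[m];print("tilt fit",np.linalg.lstsq(np.c_[P[:,:2]-P[:,:2].mean(0),np.ones(len(P))],P[:,2],rcond=None)[0])
a=look("s18","side")["pixels"][180:225,260:325];b=look("f18","scene")["pixels"][175:225,310:375]
cv2.imwrite("pics/c18.png",np.vstack([cv2.resize(q,(585,300),interpolation=0) for q in(a,b)]))
E
```

```text
t 18.95 tcp [0.4013 0.0129 0.1371] yawy -84.78 z [ 0.002 -0.    -1.   ] F [-0.1  -0.64  0.07] op 0.0598 q [-0.14  0.19  2.02  0.    0.93  1.34]
cover 5976 [ 27 299] [161 359] (array([0.4941, 0.0128]), array([97.8, 44.3]), 5.4)
label 1503 (array([0.494 , 0.0128]), array([46.1, 18.9]), 5.2)
tilt fit [-0.02851959  0.05966083  0.0646653 ]
```

View pics/w18.png

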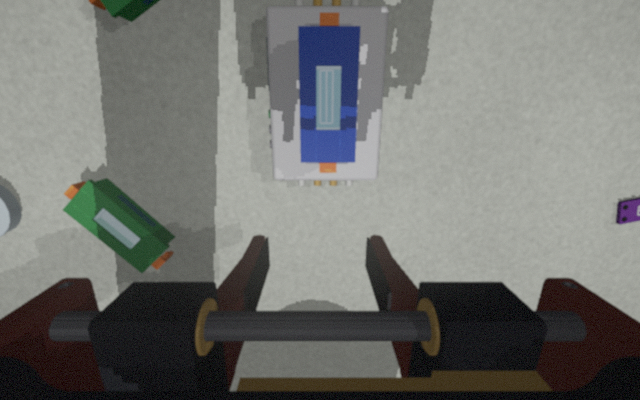

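View pics/c18.png

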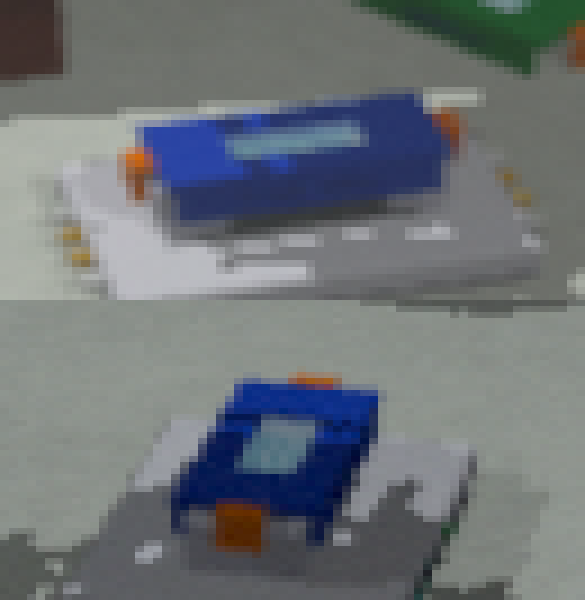

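The depth fit gives a slope, possibly contaminated by skirt pixels. I'll check it on eroded top pixels.

```bash
python3 - <<'E'
from h import *
d=dict(np.load("w18.npz"));H=hsv(d);C=cloud(d)
m=comp((abs(H[...,0].astype(int)-115)<14)&(H[...,1]>110),(325,90)).astype(np.uint8)
m=cv2.morphologyEx(m,cv2.MORPH_CLOSE,np.ones((45,45)));m=cv2.erode(m,np.ones((7,7)))>0
for nm,dd,mm in(("cover",d,m),):
    P=C[mm];print(nm,np.percentile(P[:,2],[2,25,50,75,98]).round(4))
    k=abs(P[:,2]-np.median(P[:,2]))<.004;P=P[k]
    print("slopes",np.linalg.lstsq(np.c_[P[:,:2]-P[:,:2].mean(0),np.ones(len(P))],P[:,2],rcond=None)[0])
for v in range(32,160,16): print(v,[np.median(C[v-3:v+4,u-3:u+4,2]).round(4) for u in(308,318,328,340,350)])
o=(H[...,0]<16)&(H[...,1]>120)&(H[...,2]>60)
for uv in((329,18),(328,167)):
    q=comp(o,uv);v=np.argwhere(q);print("clip",q.sum(),v.min(0),v.max(0),np.percentile(C[q][:,2],[10,50,90]).round(4),ray(d,[(v[:,1].min()+v[:,1].max())/2,v[:,0].min()-.5],.062),ray(d,[(v[:,1].min()+v[:,1].max())/2,v[:,0].max()+.5],.062))
d=dict(np.load("w8.npz"));C=cloud(d);P=C[40:138,316:345].reshape(-1,3);P=P[abs(P[:,2]-.055)<.004];print("chip ref slopes",np.linalg.lstsq(np.c_[P[:,:2]-P[:,:2].mean(0),np.ones(len(P))],P[:,2],rcond=None)[0])
E
```

```text
cover [0.0603 0.062  0.063  0.0636 0.0647]
slopes [0.00067325 0.00171448 0.06274552]
32 [np.float64(0.0632), np.float64(0.0631), np.float64(0.0633), np.float64(0.0631), np.float64(0.0631)]
48 [np.float64(0.0633), np.float64(0.0631), np.float64(0.0631), np.float64(0.0633), np.float64(0.0632)]
64 [np.float64(0.0629), np.float64(0.0628), np.float64(0.0625), np.float64(0.063), np.float64(0.0631)]
80 [np.float64(0.0631), np.float64(0.062), np.float64(0.0612), np.float64(0.0619), np.float64(0.0633)]
96 [np.float64(0.0631), np.float64(0.0615), np.float64(0.0612), np.float64(0.0618), np.float64(0.0633)]
112 [np.float64(0.0633), np.float64(0.0618), np.float64(0.0612), np.float64(0.0619), np.float64(0.0632)]
128 [np.float64(0.0635), np.float64(0.062), np.float64(0.0616), np.float64(0.0628), np.float64(0.0631)]
144 [np.float64(0.0633), np.float64(0.0632), np.float64(0.0634), np.float64(0.063), np.float64(0.0633)]
clip 220 [ 13 320] [ 25 338] [0.0621 0.0632 0.0642] [[0.55185353 0.01813245 0.062     ]] [[0.54368729 0.01728245 0.062     ]]
clip 115 [163 320] [171 334] [0.0624 0.0633 0.0641] [[0.44414064 0.00858903 0.062     ]] [[0.43661554 0.00782142 0.062     ]]
chip ref slopes [-0.00087049  0.00280057  0.05526753]
```

The cover is level (slopes below 0.002) and its top is at about 0.062 m, which is the −3.5 mm clipped rest height. The clips reach equally far at both ends (57.8 and 57.4 mm). Handing in.

```bash
python3 -c "
from workcell import sign_off
print(sign_off())"
```

```text
the job is handed in; nothing more can be done
None
```

The teal chip is in the nest and the blue cover is clipped on over it. I handed the job in at about 19 s on the clock. No verdict is reported back, so the results below are from my own checks.

- **Chip:** before the cover went on, the chip lay flat and released. It was within about 0.3 mm and 0.1° of the measured nest pose.
- **Pressing:** the push peaked at 12.7 N in the readings between steps. It then dropped to about 4 N at roughly 3.8 mm below the nest point. Both clip arms returned to their rest outline.
- **Cover after release:** it sits about −0.8 mm along x and −0.5 mm across y from the nest point. It is level, with slopes under 0.002. Its top is at about 0.062 m, which matches the 3.5 mm clipped rest depth. The two clip arms reach 57.8 and 57.4 mm from the cover's centre.

**Checks that disagreed:**
- My first tilt fit gave a false slope of 0.03–0.06 rad because it included pixels from the cover's skirt. The eroded re-fit and a grid of heights showed the cover level.
- About 3 N of sideways force was on the gripper just after the snap. It was gone once the cover was released.
- Depth readings run about 1 mm high throughout, so I took that off the cover's height.

I did not measure the other objects again at the end. The arm stayed clear of them, and none looked moved in the views I took.

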